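# Mesh a heat sink into its comb nest and lock it for inspection

### The job

Mount the loose aluminium heat sink in the inspection nest: lower it fins down over the upright wing latch so that its fins slide between the fins of the nest's comb all the way home, then turn the latch a quarter turn (anticlockwise from above) so that it lies across the slot and locks the heat sink in. Let go of everything and do not disturb the mouse, bin, bottle or clamp collar.

Things in the scene. Friction and masses are not known exactly. Their poses are not given: they have to be found in the camera images.
- sink_mid (a point): Heat sink's centre, half-way up (17 mm above its fin tips), z up. Bare aluminium, 110 long (x) x 57 wide (y) x 34 mm high, about 0.28 kg; starts standing on its fin tips on the bench. Under an 8 mm plate hang five fins, 26 mm deep, 5 mm thick, along x, at y = 0, +-13, +-26 mm (8 mm gaps). Same turned half round. Grip it across its 57 mm width, at the plate's long edges, half-way along.
- sink_slot (a point): Centre of the slot in the heat sink's plate, at the plate's top face, 17 mm above sink_mid. The slot goes right through: 58 mm long (along x) x 21 mm wide; the middle fin is missing under it. The latch must pass up through it.
- nest: Inspection nest, fixed: black base plate 170 (x) x 120 (y) x 10 mm; origin at the centre of its underside, z up. It carries an aluminium comb whose fins run along x, and a steel latch in its middle. Heat sink fully home: its fin tips stand on the comb's floor, 16 mm above this origin (sink_mid 33 mm, plate top 50 mm above it), its long side along the nest's x, its slot around the latch.
- comb (a point): Nest's middle, at the height of the comb's fin tips (40 mm above the nest's origin; nest's axes). The comb: floor 110 x 60 mm, fins 24 mm high, 5 mm thick, x = -50 to 50 mm, at y = +-6.5 and +-19.5 mm from the comb's own middle (inner rows parted at |x| < 10). The heat sink's fins fit between with 1.5 mm play each side.
- comb_floor (a point): Same middle, on the comb's floor, 24 mm below point comb. BEWARE: the comb itself is clamped 2.5 to 4.5 mm to one side or the other of this middle (along the nest's y, parallel), differently each time; that offset is not reported: see it or feel it out. Fin tips landing on fin tips stop 24 mm too high. One pitch (13 mm) off is wrong: the latch would not pass the slot.
- latch_tab (a point): Centre of the latch's upright flat grip tab (26 long along its x, 8 thick, top 82 mm above the nest's origin), 71 mm above the nest's origin, on the nest's middle; turns with the latch. Below it, in line, the crossbar: 44 long x 8 wide, 53 to 61 mm above the nest's origin, on an 8 mm stem.
- latch (a joint): Angle of the latch about its upright axis, rad. 0: crossbar and tab along the nest's x (passes the slot; starts within 0.1 of this). Grows anticlockwise seen from above; 1.57: across the slot, locked (stops at 1.62). Stays where it is left; takes about 0.06 N m to turn.
- mouse: Black computer mouse, 105 x 60 x 34 mm, bystander; origin under its centre.
- bin: Red open plastic parts bin, 120 x 190 x 70 mm, bystander; origin under its centre.
- bottle: Small clear bottle, 52 mm across, 120 mm tall, bystander; origin under its centre.
- collar: Black microscope clamp collar, 58 mm across, 26 mm high with a thumb screw to its +y, bystander; origin under the ring's centre.
Things that resemble listed ones, but are neither listed nor needed, are in the scene too. What is shaped like the part that bears sink_mid but orange or purple is not meant.

How it is judged:
By the outcome, as a careful person would: the job done as asked, in the order asked, and still so for the second after the job is handed in, with the robot touching nothing.
It also fails if it takes over 61 s, if anything falls off the work surface, if the arm or the gripper's body presses on something with over 40 N, if the wrist force passes 120 N, or if a joint passes its speed limit or range.

### The arm

A 6-joint arm with a two-finger parallel gripper is mounted at the origin on the work surface. World frame = base frame: x ahead of the robot, y to its left, z up, the work surface at z = 0. Lengths are in mm, angles in rad, forces in N, time in s.
With the tool pointing down it reaches from about 350 to 725 mm from the base axis. Payload 6 kg.
Tool frame: the origin (TCP) lies at the very end of the fingers, on their centre line; the grasp point (between the pads) lies 19 mm behind it; z points along the fingers, y is the line along which they close (so a half turn about z gives the same grasp; the last joint's range is limited). The gripper opens to 85 mm and grips with 20 to 120 N. Pads are 22 mm wide; open, the fingers measure 114 mm over their backs; the gripper's body (76 mm by 85 mm) begins 54 mm behind the grasp point. The pads swing forward as they close: fully open they stand 13 mm farther back than shut.
Start: joints at [-0.92, 0.04, 0.085, 0, -1.615, -0.334], TCP at [186.925, -570.116, 231.261] pointing down, gripper open.
Joint ranges: [-2.56, 2.56], [-1.29, 2.01], [-1.08, 1.49], [-3.29, 1.98], [-2.81, -0.18], [-2.99, 2.99]. Speed limits (rad/s): [2.57, 2.57, 3.01, 3.14, 3.14, 3.14].

### API

Orientations are given as a rotation vector (axis times angle).
In Python, from bench import r, optics, models gives the robot as it stands. The module is installed in compiled form; this text tells all that it offers.
- The arm moves only by the tool drive_tool, never from a script. Its argument "deltas" is a list that holds one entry, the list of rows, each a list of 6 numbers: the shift along the world's x, y, z in m, then the turn, a rotation vector about the world's x, y, z in rad. In form: [[[tx, ty, tz, ax, ay, az], ...]]. A call has 1 to 10 rows; each row shifts and turns the commanded pose from where the row before left it; what a row does not reach is not made up. A row lasts 1/10 s, in which the tool goes at most 50 mm and 8.59 degrees, less where a joint would pass 70% of its speed; a pose out of reach is approached as far as the arm can. A call is refused whole if a number of a shift passes 0.05 or a number of a turn 0.15, either way. A call with a gripper value outside its range is refused whole. "jaw" is the opening, from 0 (shut) to 1 (fully open), set as the call begins (left out, the last holds). The fingers move at their own pace and stop on an object; "force" is the grip in N (left out, the last holds). Time passes only in rows, so rows that do not move let the fingers close. It gives the time, the measured TCP pose, the force, the opening and the grip force at its end, in the units of the state.
- r.get_state(): the state, without advancing time (a new reading comes with each control period).
- optics.camera(name): name is "side" or "top" or "wrist"; returns a dict with "pixels" (480x640x3 uint8, red, green, blue), "vertical_fov" (degrees; the focal length in pixels is half the picture's height over the tangent of half this angle, whatever the lens; pixels are square), "cx", "cy" (the principal point, pixels), "eye" and "attitude" of the camera in the world. Camera axes: x right, y down, z forward; pixel columns grow to the right and rows downward; lengths in mm; the calibration is good to about 2 mm. The wrist camera is an equidistant fisheye: a pixel r from the principal point sees the ray r / f radians off the axis. A picture is of the moment at which its call begins. There is no depth.
- r.hand_in(): hands the job in; it is judged then, once.
Trained networks look in a picture, given as the dict that the camera call returned (one of the last four; its "shot" number tells which), for a name from the list of things; names that differ only in an ending like _2 or _b are one class to them, and where a whole thing is asked for, a point or a joint stands for the part that bears it (a point fixed in the world has none). Each returns a list of dicts, best first, with "conf" (0 to 1); they miss things now and then, are a little off and sometimes report something else, mostly with a low value. They report only what shows in the picture. A call takes as long as a camera call. They do not tell look-alikes from the thing itself.
- models.boxes_of(picture, thing): "point" ([x, y, z] in mm, in world coordinates, good to about 4 mm: the middle of the surface that is visible of it).
- models.place_of(picture, thing): "point" ([x, y, z] in mm, in world coordinates, good to about 4 mm: a listed point, or the origin of a listed thing).
The state is a dict: "t": time; "joints": joint angles; "qvel": joint speeds; "joint_efforts": joint torques, N m; "position": TCP position; "tcp_rot": TCP orientation; "contact_force": force on the tool from outside, world axes, zero at the start; "wrist_torque": the same for the moment, N m; "finger_gap": finger opening in mm; "grip_force": force on a finger pad.
Only numpy, scipy, OpenCV 4.12 (cv2) and the standard library are available. Lean on these libraries where they do the work, as an engineer would, in place of code of your own. Each camera call takes 0.05 s, during which the arm holds its last target. There are 200 camera calls.

## Working session

There is one attempt and no reset: what is moved stays moved. The work goes in short steps, Python scripts to look and compute and a tool call to move; the robot and the scene stay as the last step left them, time stands still between calls to the robot, and variables do not carry over. Pictures are saved under pics/ and viewed, at most 10 in all, crops included, and the job is handed in when it is done.

Besides the shell and the picture viewer there is one more tool, called after "Request:" as name([rows], argument=value, ...), one row to a line, values as JSON. drive_tool: Moves the arm, as the interface text tells. Its arguments: {"type":"object","properties":{"deltas":{"type":"array"},"jaw":{"type":"number"},"force":{"type":"number"}},"required":["deltas"]}

```bash
mkdir -p pics; cat > h.py <<'E'
import numpy as np, cv2
from bench import r, optics, models
from scipy.spatial.transform import Rotation as R
def att(c):
    a=np.array(c["attitude"],float)
    return a if a.shape==(3,3) else R.from_rotvec(a).as_matrix()
def foc(c): return 240/np.tan(np.radians(c["vertical_fov"])/2)
def save(c,n,crop=None,s=1):
    p=c["pixels"][:,:,::-1]
    if crop: p=p[crop[1]:crop[3],crop[0]:crop[2]]
    cv2.imwrite("pics/"+n,cv2.resize(p,None,fx=s,fy=s,interpolation=cv2.INTER_CUBIC))
def ray(c,u,v,fish=False):
    d=np.array([u-c["cx"],v-c["cy"]])/foc(c)
    if fish:
        t=np.hypot(*d); d3=np.array([*(d/t*np.sin(t) if t else d),np.cos(t)])
    else: d3=np.array([*d,1.])
    return att(c)@d3
def atz(c,u,v,z,fish=False):
    d=ray(c,u,v,fish); e=np.array(c["eye"]); return e+d*(z-e[2])/d[2]
def pix(c,p,fish=False):
    q=att(c).T@(np.array(p,float)-c["eye"])
    if fish:
        h=np.hypot(q[0],q[1]); t=np.arctan2(h,q[2]); d=q[:2]/h*t
    else: d=q[:2]/q[2]
    return d*foc(c)+[c["cx"],c["cy"]]
E
python3 - <<'E'
from h import *
for n in ("top","side"):
    c=optics.camera(n); save(c,n+"0.png"); print(n,c["eye"],c["attitude"],c["vertical_fov"],c["cx"],c["cy"],c["shot"])
    for t in ("sink_mid","sink_slot","nest","comb","latch_tab","mouse","bin","bottle","collar"):
        print(t,[(np.round(d["point"]).tolist(),round(d["conf"],2)) for d in models.place_of(c,t)][:4])
print(r.get_state())
E
```

```text
top [ 497.75637697  -74.70215401 1437.1881932 ] [-2.15397975  2.21947284 -0.06870764] 44.012402105758305 324.6406929409901 227.3068050644919 1
sink_mid [([558.0, -85.0, 18.0], 0.9), ([531.0, -359.0, 17.0], 0.89), ([642.0, -477.0, 18.0], 0.84), ([552.0, -217.0, 16.0], 0.81)]
sink_slot [([380.0, -228.0, 31.0], 0.98), ([553.0, -83.0, 32.0], 0.98), ([550.0, -217.0, 35.0], 0.8), ([523.0, -364.0, 38.0], 0.76)]
nest [([514.0, 176.0, -1.0], 0.97)]
comb [([505.0, 182.0, 42.0], 0.87)]
latch_tab [([506.0, 176.0, 74.0], 0.57), ([761.0, -43.0, 0.0], 0.22)]
mouse [([366.0, -6.0, -6.0], 0.74)]
bin [([761.0, -44.0, 0.0], 0.74), ([712.0, 356.0, -1.0], 0.32), ([509.0, 184.0, 39.0], 0.23)]
bottle [([715.0, 355.0, -4.0], 0.87)]
collar [([705.0, -364.0, -3.0], 0.73)]
side [454.78410608 684.94621882 740.31240222] [-0.26853345  2.80245212 -1.2656642 ] 57.43349348752709 325.30631807418 243.9413730084288 2
sink_mid [([640.0, -474.0, 14.0], 0.86), ([524.0, -356.0, 20.0], 0.82), ([556.0, -77.0, 16.0], 0.79), ([552.0, -219.0, 16.0], 0.73)]
sink_slot [([525.0, -358.0, 33.0], 0.7), ([641.0, -476.0, 33.0], 0.68), 
[... 418 characters left out ...]
oints': array([-9.20308790e-01,  4.02355845e-02,  8.47835998e-02,  1.09757983e-05,
       -1.61551872e+00, -3.33715270e-01]), 'qvel': array([ 2.73893202e-03,  6.32625350e-04, -1.41596379e-03,  3.27527435e-04,
       -1.50682246e-05,  3.39314971e-04]), 'joint_efforts': array([-3.04517598e-03, -3.67929912e+01,  3.47435617e+01,  6.93299979e+00,
       -1.03891452e-03, -3.12166890e-05]), 'position': array([ 186.91149327, -570.11296567,  231.23415595]), 'tcp_rot': array([ 4.95491625e-01, -3.10217891e+00, -2.33269808e-04]), 'contact_force': array([ 0.37253164, -0.74710349, -0.21164038]), 'wrist_torque': array([0.0198563 , 0.0218791 , 0.02993396]), 'grip_force': 0.0, 'finger_gap': 85.1323616249633}
```

View pics/top0.png

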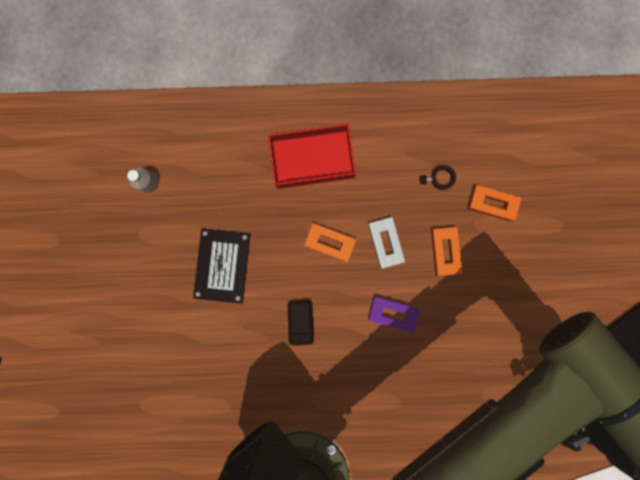

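View pics/side0.png

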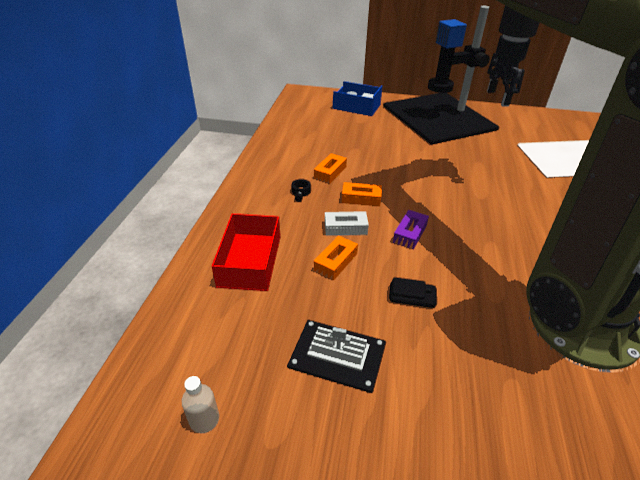

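Top picture: the bare sink is at about (386,242), orange and purple decoys are around it, and the nest is at (222,266). Now measuring yaw from masks.

```bash
python3 - <<'E'
from h import *
c=optics.camera("top")
p=c["pixels"].astype(int); hsv=cv2.cvtColor(c["pixels"],cv2.COLOR_RGB2HSV)
def rect(m,box,z,name):
    k=np.zeros(m.shape,np.uint8); x0,y0,x1,y1=box; k[y0:y1,x0:x1]=m[y0:y1,x0:x1]
    cs,_=cv2.findContours(k,cv2.RETR_EXTERNAL,cv2.CHAIN_APPROX_NONE); cc=max(cs,key=cv2.contourArea)
    w=np.array([atz(c,*q[0],z)[:2] for q in cc],np.float32)
    q=cv2.minAreaRect(w); b=cv2.boxPoints(q)
    print(name,np.round(q[0],1),np.round(q[1],1),round(q[2],1)); print(np.round(b,1).tolist())
gray=(hsv[...,1]<60)&(hsv[...,2]>110)
rect(gray.astype(np.uint8),(360,205,415,280),34,"sink")
rect((hsv[...,2]<60).astype(np.uint8),(185,220,260,312),10,"nest")
rect(gray.astype(np.uint8),(203,236,242,296),40,"comb")
for n in("top","side"):
    d=optics.camera(n)
    for t in("nest","comb","latch_tab","sink_mid"): print(n,t,[np.round(e["point"]).tolist() for e in models.place_of(d,t)][:5])
save(c,"nest.png",(180,215,265,310),6)
E
```

```text
sink [ 550.1 -216.9] [112.6  59.6] 13.6
[[488.29998779296875, -201.1999969482422], [502.3999938964844, -259.20001220703125], [611.7999877929688, -232.60000610351562], [597.7999877929688, -174.6999969482422]]
nest [507.5 177.7] [116.7 166.4] 82.3
[[417.29998779296875, 131.0], [582.2000122070312, 108.80000305175781], [597.7999877929688, 224.5], [432.79998779296875, 246.6999969482422]]
comb [506.4 170. ] [ 60.9 109.3] 82.6
[[448.29998779296875, 146.8000030517578], [556.7000122070312, 132.8000030517578], [564.5, 193.1999969482422], [456.20001220703125, 207.1999969482422]]
top nest [[512.0, 179.0, -1.0]]
top comb [[508.0, 186.0, 42.0]]
top latch_tab [[507.0, 175.0, 72.0], [509.0, 181.0, 15.0], [554.0, -218.0, 17.0]]
top sink_mid [[641.0, -478.0, 20.0], [558.0, -86.0, 19.0], [551.0, -218.0, 16.0], [531.0, -357.0, 17.0], [379.0, -233.0, 20.0]]
side nest [[507.0, 183.0, 3.0]]
side comb [[506.0, 184.0, 42.0]]
side latch_tab [[509.0, 177.0, 69.0]]
side sink_mid [[381.0, -227.0, 22.0], [547.0, -219.0, 18.0], [555.0, -84.0, 15.0], [639.0, -477.0, 13.0], [523.0, -359.0, 16.0]]
```

View pics/nest.png

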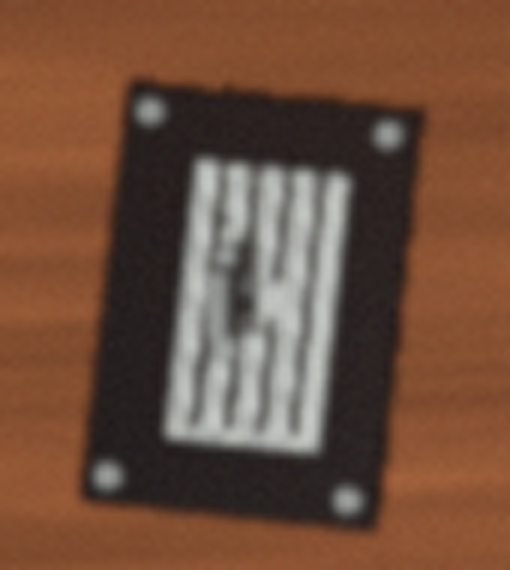

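Nest yaw is about -7.5°, centre (507,178). The comb appears shifted towards the nest's -y. Sink centre is (550,-217), yaw 13.6°. Moving above the sink.

Request:
drive_tool([
  [[0.034,0.033,-0.009,0,0,-0.008],[0.034,0.033,-0.009,0,0,-0.008],[0.034,0.033,-0.009,0,0,-0.008],[0.034,0.033,-0.009,0,0,-0.008],[0.034,0.033,-0.009,0,0,-0.008],[0.034,0.033,-0.009,0,0,-0.008],[0.034,0.033,-0.009,0,0,-0.008],[0.034,0.033,-0.009,0,0,-0.008],[0.034,0.033,-0.009,0,0,-0.008],[0.034,0.033,-0.009,0,0,-0.008]],
], jaw=1, force=60)

```text
t: 2.55
position: [528.2, -238.5, 141.3]
tcp_rot: [-0.371, 3.119, -0.0]
contact_force: [0.6, -1.4, 0.4]
finger_gap: 85.3
grip_force: 0.0
```

Request:
drive_tool([
  [[0.023,0.023,-0.02,0,0,0],[0,0,0,0,0,0],[0,0,0,0,0,0]],
])

```text
t: 2.85
position: [549.9, -216.6, 120.6]
tcp_rot: [0.373, -3.118, -0.0]
contact_force: [-1.0, -0.5, 0.4]
finger_gap: 85.6
grip_force: 0.0
```

```bash
python3 - <<'E'
from h import *
c=optics.camera("wrist"); save(c,"w1.png"); print(c["eye"],c["attitude"],c["vertical_fov"],c["cx"],c["cy"])
print([(np.round(e["point"],1).tolist(),e["conf"]) for e in models.place_of(c,"sink_mid")],[np.round(e["point"],1).tolist() for e in models.place_of(c,"sink_slot")])
s=r.get_state(); print(s["t"],s["position"],s["tcp_rot"],s["joints"])
E
```

```text
[ 468.67877957 -237.28575808  263.28685273] [1.80226642 2.29158538 0.37988692] 65.70646984690485 318.91597488520057 239.87169107155688
[([526.7, -357.4, 15.4], 0.92), ([554.8, -81.2, 17.7], 0.66), ([640.6, -477.5, 17.8], 0.66)] [[526.8, -357.9, 32.9], [634.7, -479.0, 34.2], [555.2, -81.1, 34.0]]
3.0 [ 549.82460484 -217.95971511  122.30141835] [-3.69513083e-01  3.11847807e+00 -8.85170972e-04] [-3.85219707e-02  3.11363679e-02 -1.22853386e-01  3.58815933e-04
 -1.41543591e+00 -1.29644652e+00]
```

View pics/w1.png

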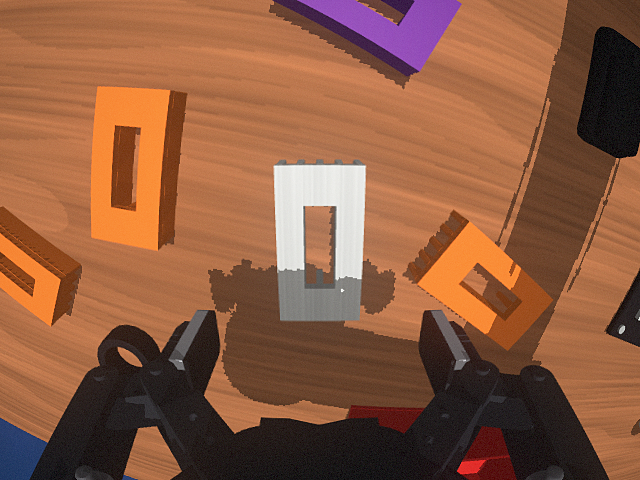

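The sink's plate corners are at (273,166), (366,165), (360,320) and (279,320), nicely between the jaws.

```bash
python3 - <<'E'
from h import *
c=optics.camera("wrist")
P=[atz(c,u,v,34,True)[:2] for u,v in((273,166),(366,165),(360,320),(279,320))]
print(np.round(P,1),np.mean(P,0))
a=(P[2]+P[3]-P[0]-P[1]); print(np.degrees(np.arctan2(a[1],a[0])))
a=(P[0]-P[1]); print(np.degrees(np.arctan2(a[1],a[0])))
m=R.from_rotvec(r.get_state()["tcp_rot"]).as_matrix(); print(np.degrees(np.arctan2(m[1,1],m[0,1])))
E
```

```text
[[ 504.4 -259.3]
 [ 490.2 -202.9]
 [ 597.9 -176.7]
 [ 611.6 -233.8]] [ 551.0401754  -218.19783918]
13.5349660824374
-75.85925717407974
103.49804243615064
```

Request:
drive_tool([
  [[0.001,0,-0.03,0,0,0],[0,0,-0.03,0,0,0],[0,0,-0.03,0,0,0],[0,0,-0.02,0,0,0],[0,0,0,0,0,0]],
])

```text
t: 3.55
position: [548.5, -217.5, 8.4]
tcp_rot: [0.368, -3.115, -0.003]
contact_force: [-0.3, -0.0, 0.3]
finger_gap: 85.4
grip_force: 0.0
```

Request:
drive_tool([
  [[0,0,0,0,0,0],[0,0,0,0,0,0],[0,0,0,0,0,0],[0,0,0,0,0,0],[0,0,0,0,0,0],[0,0,0,0,0,0]],
], jaw=0, force=60)

```text
t: 4.15
position: [552.4, -217.5, 14.0]
tcp_rot: [-0.371, 3.116, -0.002]
contact_force: [-1.2, 0.3, 6.8]
finger_gap: 55.3
grip_force: 67.7
```

Request:
drive_tool([
  [[0,0,0.025,0,0,0],[0,0,0.045,0,0,0],[0,0,0.045,0,0,0],[0.005,0.038,0,0,0,-0.037],[0.005,0.038,0,0,0,-0.037],[0.005,0.038,0,0,0,-0.037],[0.005,0.038,0,0,0,-0.037],[0.005,0.038,0,0,0,-0.037],[0.005,0.038,0,0,0,-0.037],[0.006,0.038,0,0,0,-0.037]],
])

```text
t: 5.15
position: [586.6, 50.6, 126.2]
tcp_rot: [-0.037, -3.141, -0.001]
contact_force: [1.1, -0.4, -2.8]
finger_gap: 55.4
grip_force: 66.6
```

Request:
drive_tool([
  [[0.006,0.038,0,0,0,-0.037],[0.006,0.038,0,0,0,-0.037],[0.006,0.041,0,0,0,-0.037],[0,0,0,0,0,0],[0,0,0,0,0,0],[0,0,0,0,0,0]],
])

```text
t: 5.75
position: [604.7, 165.3, 126.1]
tcp_rot: [-0.209, -3.134, 0.0]
contact_force: [-0.3, -0.5, -3.3]
finger_gap: 55.5
grip_force: 66.6
```

```bash
python3 - <<'E'
from h import *
s=r.get_state(); print(s)
c=optics.camera("wrist"); save(c,"w2.png"); np.save("w2.npy",c["pixels"]); print(c["eye"],c["attitude"])
for n in("nest","comb","latch_tab","sink_slot","sink_mid"): print(n,[(np.round(e["point"],1).tolist(),round(e["conf"],2)) for e in models.place_of(c,n)][:3])
E
```

```text
{'t': 5.75, 'joints': array([ 5.85494333e-01,  1.24383730e-01, -1.70773203e-02, -2.34711343e-04,
       -1.42979457e+00, -2.28974253e+00]), 'qvel': array([-0.01281729, -0.00916652, -0.00058891,  0.00108849,  0.00155389,
       -0.00278333]), 'joint_efforts': array([ 6.86789453e-01, -4.20199656e+01,  3.60377312e+01,  7.36633301e+00,
        1.29984075e-02, -2.67710871e-03]), 'position': array([604.72253328, 165.28766616, 126.12315143]), 'tcp_rot': array([-2.09488212e-01, -3.13409312e+00,  1.47774316e-04]), 'contact_force': array([-0.30599622, -0.50510828, -3.25654645]), 'wrist_torque': array([-0.00910273, -0.00276381, -0.04000378]), 'grip_force': 66.56040966510773, 'finger_gap': 55.52783017933937}
[521.66240552 175.41675647 268.7557638 ] [2.16589173 1.89412805 0.31447495]
nest [([509.9, 180.1, 0.9], 0.79), ([601.1, 167.6, 147.0], 0.19)]
comb []
latch_tab [([507.3, 179.5, 74.2], 0.57)]
sink_slot [([604.8, 167.4, 142.3], 0.87), ([557.6, -80.1, 31.2], 0.75)]
sink_mid [([556.6, -82.5, 15.2], 0.63)]
```

View pics/w2.png

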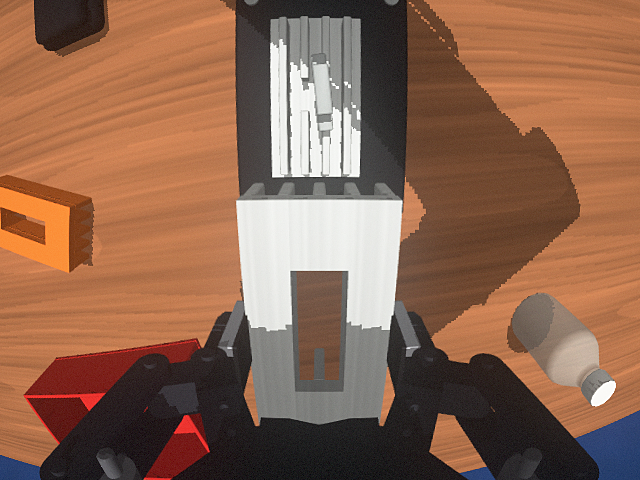

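The comb spans u=270–361 in the base's u=240–407, so it is shifted to the left (-y). The latch is slightly turned. Zooming in for fin edges.

```bash
python3 - <<'E'
import numpy as np,cv2
p=np.load("w2.npy")[0:200,230:415,::-1]
cv2.imwrite("pics/w2c.png",cv2.resize(p,None,fx=3,fy=3,interpolation=cv2.INTER_NEAREST))
E
```

```text
(no output)
```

View pics/w2c.png

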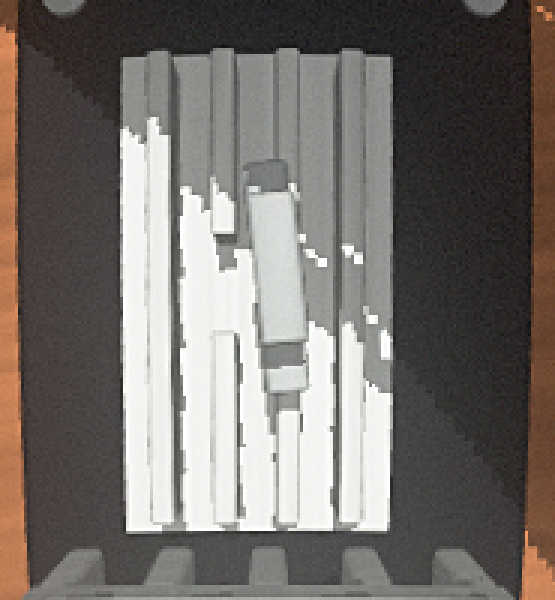

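```bash
python3 - <<'E'
from h import *
c=optics.camera("wrist"); np.save("w3.npy",c["pixels"])
s=r.get_state(); T=s["position"]; m=R.from_rotvec(s["tcp_rot"]).as_matrix(); print(T,"tool y yaw",np.degrees(np.arctan2(m[1,1],m[0,1])))
g=lambda u,v,z: atz(c,230+u/3,v/3,z,True)[:2]
F=[]
for a,b in((152,174),(216,237),(276,299),(340,362)): F.append(g((a+b)/2,522,40))
G=[]
for a,b in((147,170),(211,235),(275,298),(340,363)): G.append(g((a+b)/2,50,40))
F,G=np.array(F),np.array(G); print("near",F.round(1).tolist(),"far",G.round(1).tolist())
d=(F-G).mean(0); yaw=np.arctan2(d[1],d[0]); print("comb yaw",np.degrees(yaw),"len",np.hypot(*d))
ex=np.array([np.cos(yaw),np.sin(yaw)]); ey=np.array([-ex[1],ex[0]])
cm=(F.mean(0)+G.mean(0))/2; print("comb centre",cm)
fl=np.mean([g(*q,16) for q in((122,57),(391,55),(390,532),(127,532))],0); print("floor centre",fl)
tb=np.array([g(*q,82) for q in((250,192),(292,191),(306,341),(264,343))]); tc=tb.mean(0); a=tb[2]+tb[3]-tb[0]-tb[1]
print("tab",tc,"yaw",np.degrees(np.arctan2(a[1],a[0])),"len",np.hypot(*a)/2)
l=np.array([g(18,20,10),g(32,590,10)]);rr=np.array([g(531,20,10),g(522,590,10)])
print("base y mid",[(ey@q).round(1) for q in(*l,*rr)],"comb y",ey@cm,"floor",ey@fl,"tab y",ey@tc, "x comb,floor,tab",ex@cm,ex@fl,ex@tc)
S=[(291,271),(348,271),(343,391),(296,391)]
for z in(T[2]+18,T[2]+22,T[2]+26):
    P=np.array([atz(c,*q,z,True)[:2] for q in S]); a=P[2]+P[3]-P[0]-P[1]
    P2=np.array([atz(c,*q,z,True)[:2] for q in((237,200),(401,200))])
    k=np.array([ex@(P.mean(0)-T[:2]),ey@(P.mean(0)-T[:2])])
    print(z,"slot w",np.hypot(*(P[0]-P[1])),np.hypot(*(P[2]-P[3])),"l",np.hypot(*a)/2,"ctr",P.mean(0),"rel TCP in nest axes",k,"yaw",np.degrees(np.arctan2(a[1],a[0])),"plate w",np.hypot(*(P2[0]-P2[1])), "edge y mid",ey@(P2.mean(0)-T[:2]),np.degrees(np.arctan2(*(P2[1]-P2[0])[::-1]))-90)
E
```

```text
[604.96380572 165.3885825  126.42175399] tool y yaw 82.32849732198396
near [[553.7, 149.4], [555.6, 162.5], [557.3, 175.0], [559.0, 188.0]] far [[455.5, 162.4], [457.6, 175.3], [459.3, 187.9], [460.8, 200.9]]
comb yaw -7.484026888728611 len 98.94562887543988
comb centre [507.35293856 175.19007557]
floor centre [507.42933191 175.29476139]
tab [507.81615241 179.19931304] yaw -2.506570417408278 len 25.5394711382053
base y mid [np.float64(184.8), np.float64(185.3), np.float64(303.5), np.float64(303.3)] comb y 239.78028144563848 floor 239.8940256857923 tab y 243.81569857425728 x comb,floor,tab 480.2124357727396 480.27454303990436 480.149501269028
144.42175398993123 slot w 20.892039800257535 20.726624990850908 l 58.381498925067675 ctr [605.01813816 164.40200902] rel TCP in nest axes [ 0.18237059 -0.97109228] yaw -7.6547235969413 plate w 57.18130521212349 edge y mid -0.9662748352710575 -7.7030182221124335
148.42175398993123 slot w 20.22152416567788 20.061418230701875 l 56.50778490892992 ctr [602.34841419 164.75309809] rel TCP in nest axes [-2.51033985 -0.97072504] yaw -7.654723596941279 plate w 55.34611058694735 edge y mid -0.9660622134483593 -7.703018222112405
152.42175398993123 slot w 19.55100853109825 19.3962114705528 l 54.63407089279206 ctr [599.67869021 165.10418717] rel TCP in nest axes [-5.20305029 -0.97035781] yaw -7.654723596941291 plate w 53.510915961771204 edge y mid -0.965849591625661 -7.703018222112377
```

Comb offset is about -4.1 mm in nest y, and the held sink is well aligned. The latch stands at about +5°. Moving the sink above the comb.

Request:
drive_tool([
  [[-0.0325,0.0037,0,0,0,0.0035],[-0.0325,0.0037,0,0,0,0],[-0.0326,0.0037,0,0,0,0],[0,0,-0.01,0,0,0],[0,0,0,0,0,0],[0,0,0,0,0,0],[0,0,0,0,0,0]],
])

```text
t: 6.8
position: [508.0, 176.8, 116.4]
tcp_rot: [0.205, 3.135, -0.0]
contact_force: [0.5, 0.3, -2.5]
finger_gap: 55.9
grip_force: 66.5
```

```bash
python3 - <<'E'
from h import *
s=r.get_state(); print(s["t"],s["position"],s["tcp_rot"],s["contact_force"])
c=optics.camera("wrist"); np.save("w4.npy",c["pixels"]); save(c,"w4.png",(200,150,440,450),2)
s=optics.camera("side"); save(s,"s4.png")
E
```

```text
6.8 [507.977536   176.77027382 116.38763046] [ 2.04683076e-01  3.13484027e+00 -3.82258857e-04] [ 0.52952587  0.34317861 -2.50176524]
```

View pics/w4.png

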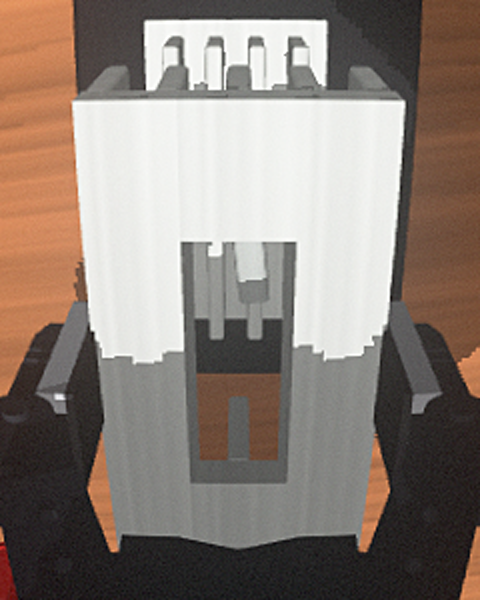

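```bash
python3 - <<'E'
from h import *
c=optics.camera("wrist"); T=r.get_state()["position"]
yaw=np.radians(-7.5); ex=np.array([np.cos(yaw),np.sin(yaw)]); ey=np.array([-ex[1],ex[0]])
g=lambda u,v,z: ey@atz(c,200+u/2,150+v/2,z,True)[:2]
print("T",ey@T[:2],ex@T[:2])
print("comb tips",[round(g(u,42,40),2) for u in(173.5,214.5,257,297.5)],np.mean([g(u,42,40) for u in(173.5,214.5,257,297.5)]))
print("floor",g(144,20,16),g(327,20,16))
z=T[2]+18.2
print("sink",[round((g(a,v,z)+g(b,v,z))/2,2) for a,b,v in((73,405,99),(182.5,297,242),(187,289,482))])
print("sink fins",[round(g(u,80,z-34),2) for u in (116,175,239,363)])
E
```

```text
T 241.6109840688426 480.342737749543
comb tips [np.float64(221.47), np.float64(233.64), np.float64(246.22), np.float64(258.24)] 239.88945146350295
floor 209.76141472891433 269.7821379804621
sink [np.float64(240.75), np.float64(240.9), np.float64(240.6)]
sink fins [np.float64(213.92), np.float64(226.9), np.float64(240.8), np.float64(267.91)]
```

Sink is +0.9 mm from comb centre. I'll lower it over the tab, staying above the comb tips, straighten the latch with the slot wall, then centre the sink.

Request:
drive_tool([
  [[0,0,-0.02,0,0,0],[0,0,-0.02,0,0,0],[0,0,-0.015,0,0,0],[0,0,0,0,0,0],[0,0,0,0,0,0]],
])

```text
t: 7.45
position: [507.7, 176.9, 61.7]
tcp_rot: [0.203, 3.135, -0.001]
contact_force: [0.4, 0.3, -1.8]
finger_gap: 55.1
grip_force: 66.4
```

Request:
drive_tool([
  [[-0.0001,-0.001,0,0,0,0],[-0.0001,-0.001,0,0,0,0],[-0.0001,-0.0007,0,0,0,0],[0,0,0,0,0,0]],
])

```text
t: 7.85
position: [507.7, 175.1, 62.4]
tcp_rot: [0.203, 3.133, 0.003]
contact_force: [0.6, 4.0, -0.9]
finger_gap: 55.7
grip_force: 66.7
```

Request:
drive_tool([
  [[0.0001,0.001,0,0,0,0],[0.0002,0.0012,0,0,0,0],[0,0,0,0,0,0],[0,0,0,0,0,0]],
])

```text
t: 8.25
position: [507.1, 176.2, 60.9]
tcp_rot: [-0.204, -3.134, 0.001]
contact_force: [0.4, -0.2, -2.5]
finger_gap: 55.9
grip_force: 66.7
```

Request:
drive_tool([
  [[0,0,-0.005,0,0,0],[0,0,-0.005,0,0,0],[0,0,0,0,0,0],[0,0,0,0,0,0]],
])

```text
t: 8.65
position: [507.2, 176.3, 50.9]
tcp_rot: [-0.204, -3.134, 0.001]
contact_force: [-0.7, -0.0, -3.6]
finger_gap: 55.7
grip_force: 66.6
```

The fins have engaged: tips are below 40 mm with no upward force.

Request:
drive_tool([
  [[0,0,-0.005,0,0,0],[0,0,-0.005,0,0,0],[0,0,-0.004,0,0,0],[0,0,0,0,0,0]],
])

```text
t: 9.05
position: [506.8, 176.2, 36.2]
tcp_rot: [-0.204, -3.134, 0.001]
contact_force: [-0.4, 0.6, -2.3]
finger_gap: 55.8
grip_force: 66.6
```

Request:
drive_tool([
  [[0,0,-0.003,0,0,0],[0,0,-0.002,0,0,0],[0,0,0,0,0,0]],
])

```text
t: 9.35
position: [507.2, 176.4, 31.9]
tcp_rot: [-0.204, -3.135, 0.0]
contact_force: [0.1, 0.1, -3.2]
finger_gap: 55.6
grip_force: 66.6
```

Request:
drive_tool([
  [[0,0,-0.001,0,0,0],[0,0,-0.001,0,0,0],[0,0,0,0,0,0]],
])

```text
t: 9.65
position: [507.4, 176.5, 30.3]
tcp_rot: [0.204, 3.135, 0.0]
contact_force: [0.6, 0.6, -3.0]
finger_gap: 55.5
grip_force: 66.6
```

Request:
drive_tool([
  [[0,0,-0.001,0,0,0],[0,0,-0.001,0,0,0],[0,0,0,0,0,0]],
])

```text
t: 9.95
position: [507.6, 176.6, 30.0]
tcp_rot: [0.203, 3.134, 0.0]
contact_force: [-5.5, 0.2, 6.7]
finger_gap: 55.4
grip_force: 67.7
```

Contact on the floor. Releasing and rising, then looking at it.

Request:
drive_tool([
  [[0,0,0.001,0,0,0],[0,0,0,0,0,0],[0,0,0,0,0,0],[0,0,0,0,0,0],[0,0,0,0,0,0],[0,0,0,0,0,0]],
], jaw=1)

```text
t: 10.55
position: [507.3, 176.5, 29.2]
tcp_rot: [-0.204, -3.135, -0.0]
contact_force: [-0.3, 0.1, 0.3]
finger_gap: 85.5
grip_force: 0.0
```

Request:
drive_tool([
  [[0,0.001,0.02,0,0,0],[0,0.001,0.03,0,0,0],[0,0.002,0.03,0,0,0],[0,0,0.02,0,0,0],[0,0,0,0,0,0],[0,0,0,0,0,0]],
])

```text
t: 11.15
position: [507.3, 180.7, 129.3]
tcp_rot: [0.204, 3.135, 0.001]
contact_force: [1.0, 0.4, -0.7]
finger_gap: 85.7
grip_force: 0.0
```

```bash
python3 - <<'E'
from h import *
s=r.get_state(); print(s["t"],s["position"],s["tcp_rot"],s["joints"],s["finger_gap"])
c=optics.camera("wrist"); np.save("w5.npy",c["pixels"]); save(c,"w5.png",(220,120,420,320),3)
E
```

```text
11.15 [507.31730183 180.66379208 129.28614181] [2.03576975e-01 3.13483472e+00 1.29902318e-03] [ 7.15290595e-01 -1.12844361e-01 -2.49424510e-01 -4.83778998e-04
 -1.43352470e+00 -2.41571928e+00] 85.73556287034936
```

View pics/w5.png

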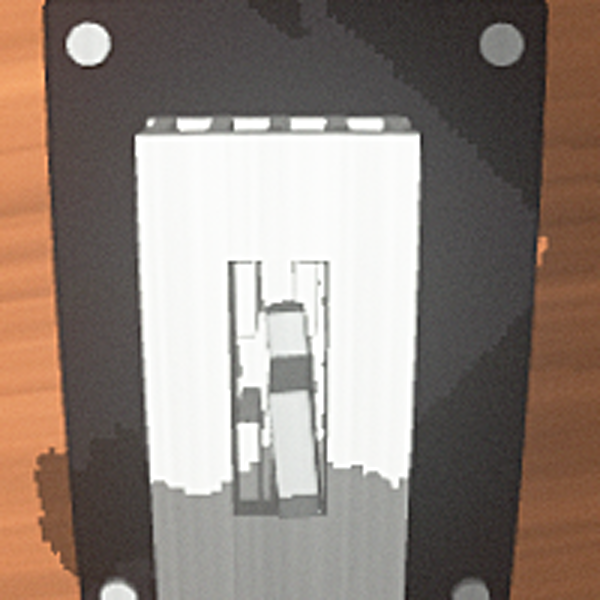

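The sink sits home between the comb fins and the latch stands up through the slot. Tab top face is at crop (268..320, 392..497).

```bash
python3 - <<'E'
from h import *
c=optics.camera("wrist"); s=r.get_state(); T=s["position"]
g=lambda u,v,z: atz(c,220+u/3,120+v/3,z,True)[:2]
for z in(50,74): print("plate w",z,np.hypot(*(g(135,134,z)-g(420,134,z))))
tb=np.array([g(*q,82) for q in((269,393),(312,391),(321,495),(278,497))]); a=tb[2]+tb[3]-tb[0]-tb[1]
print("tab",tb.mean(0),np.degrees(np.arctan2(a[1],a[0])),np.hypot(*a)/2,"T",T)
E
```

```text
plate w 50 56.88818000027013
plate w 74 50.71251544830861
tab [504.27597035 179.39853368] -2.9378090340516922 20.95344318867021 T [506.77092798 180.24226786 127.97279516]
```

Now gripping the tab.

Request:
drive_tool([
  [[0.0008,0,-0.03,0,0,0.04],[0,0,-0.03,0,0,0.039],[0,0,-0.011,0,0,0],[0,0,0,0,0,0],[0,0,0,0,0,0]],
])

```text
t: 11.75
position: [508.7, 180.6, 59.3]
tcp_rot: [0.08, 3.14, -0.0]
contact_force: [0.4, -0.5, 0.4]
finger_gap: 85.4
grip_force: 0.0
```

Request:
drive_tool([
  [[0,0,0,0,0,0],[0,0,0,0,0,0],[0,0,0,0,0,0],[0,0,0,0,0,0],[0,0,0,0,0,0],[0,0,0,0,0,0],[0,0,0,0,0,0],[0,0,0,0,0,0],[0,0,0,0,0,0],[0,0,0,0,0,0]],
], jaw=0, force=40)

```text
t: 12.75
position: [508.1, 180.1, 58.5]
tcp_rot: [-0.08, -3.141, 0.001]
contact_force: [-1.5, -4.6, 5.1]
finger_gap: 7.5
grip_force: 41.4
```

Request:
drive_tool([
  [[0,0,0.001,0,0,0.1],[0,0,0,0,0,0.14],[0,0,0,0,0,0.14],[0,0,0,0,0,0.14],[0,0,0,0,0,0.14],[0,0,0,0,0,0.14],[0,0,0,0,0,0.14],[0,0,0,0,0,0.14],[0,0,0,0,0,0.14],[0,0,0,0,0,0.14]],
])

```text
t: 13.75
position: [507.9, 180.3, 58.6]
tcp_rot: [1.919, -2.486, -0.0]
contact_force: [-0.6, -2.5, 0.3]
finger_gap: 7.3
grip_force: 40.8
```

Request:
drive_tool([
  [[0,0,0,0,0,0.14],[0,0,0,0,0,0],[0,0,0,0,0,0]],
])

```text
t: 14.05
position: [507.8, 180.3, 58.5]
tcp_rot: [2.077, -2.355, -0.001]
contact_force: [-0.3, -3.5, -1.6]
finger_gap: 7.2
grip_force: 40.6
```

Request:
drive_tool([
  [[0,0,0,0,0,0],[0,0,0,0,0,0],[0,0,0,0,0,0],[0,0,0,0,0,0],[0,0,0,0,0,0],[0,0,0,0,0,0],[0,0,0,0,0,0],[0,0,0,0,0,0]],
], jaw=1)

```text
t: 14.85
position: [508.1, 180.5, 59.3]
tcp_rot: [2.082, -2.352, -0.0]
contact_force: [-0.4, 0.1, -0.1]
finger_gap: 85.4
grip_force: 0.0
```

Request:
drive_tool([
  [[0,0,0.02,0,0,0],[0,0,0.04,0,0,0],[0,0,0.04,0,0,0],[0,0,0.04,0,0,0],[0,0,0,0,0,0],[0,0,0,0,0,0]],
])

```text
t: 15.45
position: [508.5, 180.9, 200.3]
tcp_rot: [-2.081, 2.351, 0.0]
contact_force: [0.4, 0.4, -1.0]
finger_gap: 85.4
grip_force: 0.0
```

```bash
python3 - <<'E'
from h import *
c=optics.camera("wrist"); save(c,"w6.png"); print(r.get_state()["finger_gap"],r.get_state()["position"])
E
```

```text
85.3162308036432 [507.89574567 180.57173849 198.749559  ]
```

View pics/w6.png

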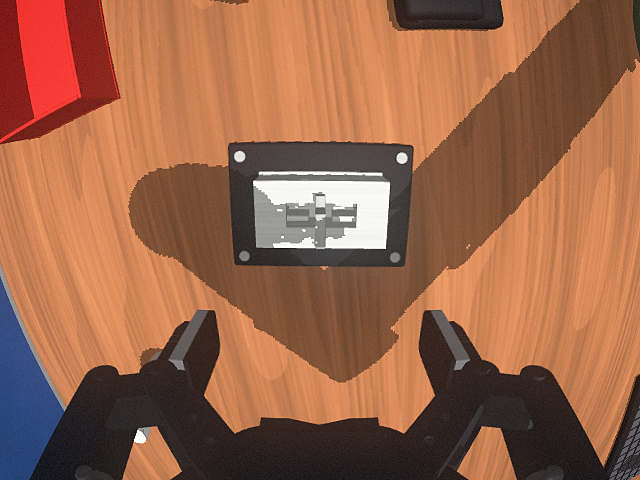

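The latch (320,218) lies straight across the slot, the sink is home, and the gripper is clear with nothing disturbed.

```bash
python3 -c "
from bench import r
print(r.hand_in())"
```

```text
the job is handed in; nothing more can be done
None
```

The heat sink is mounted fully home in the nest and the latch is turned to about 1.58 rad, locked across the slot. The gripper is open and clear, no contact with the bystanders was seen, and I handed the job in at about 15.5 s; no verdict came back.

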